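# Close the disc cutter over the strip

## Robot

A 6-joint arm with a two-finger parallel gripper is mounted at the origin on the work surface. World frame = base frame: x ahead of the robot, y to its left, z up, the work surface at z = 0. Lengths are in mm, angles in degrees, forces in N, time in s.
With the tool pointing down it reaches from about 300 to 850 mm from the base axis. Payload 4.2 kg.
Tool frame: the origin (TCP) lies midway between the tips of the shut fingers; the grasp point (between the pads) lies 19 mm behind it; z points along the fingers, y is the line along which they close (so a half turn about z gives the same grasp; the last joint's range is limited). The gripper opens to 91 mm and grips with 3 to 60 N. Pads are 32 mm wide; open, the fingers measure 118 mm over their backs; the gripper's body (76 mm by 178 mm) begins 60 mm behind the grasp point.
Start: joints at [-68.354, 18.312, 89.639, -0, 72.044, -1.146], TCP at [222.754, -530.117, 213.976] pointing down, gripper open.
Joint ranges: [-177.97, 177.97], [-48.28, 115.42], [12.27, 149.76], [-77.06, 257.06], [2.81, 150.46], [-146.56, 146.56]. Speed limits (degrees/s): [147.25, 147.25, 180, 180, 180, 180].

## Interface

Orientations are given as [roll, pitch, yaw] about the fixed x, y, z axes, in that order (R = Rz(yaw) Ry(pitch) Rx(roll)).
In Python, from workcell import env, cams, ticket, telemetry gives the robot as it stands (env), with the cameras (cams), the job (ticket) and the readings (telemetry).
- The arm moves only by the tool step_hand, called after ">>>" by a JSON object that holds its "fn" and its "kwargs", one argument or row to a line. Schema: {"type":"object","properties":{"plan":{"type":"object","properties":{"deltas":{"type":"array","items":{"type":"array","items":{"type":"number"},"minItems":6,"maxItems":6},"minItems":1,"maxItems":8}},"additionalProperties":false,"required":["deltas"]},"finger_gap":{"type":"number"},"grip_n":{"type":"number"},"only":{"type":"string"},"quiet":{"type":"boolean"},"lines":{"type":"string"}},"required":["plan"],"additionalProperties":false}. plan is an object whose key "deltas" holds a list of rows, 1 to 8 of them, each of 6 numbers: dx, dy, dz in mm, then a rotation vector rx, ry, rz in degrees; each row shifts and turns the commanded pose from where the row before left it, along the tool's axes as they then stand; what a row does not reach is not made up. A row lasts 1/10 s, in which the tool goes at most 50 mm and 8.59 degrees, less where a joint would pass 70% of its speed; a pose out of reach is approached as far as the arm can. finger_gap is the finger opening in mm, set as the call begins (left out keeps the last). The fingers move at their own pace and stop on an object; grip_n is the grip in N (left out, the last holds). Time passes only in rows, so rows that do not move let the fingers close. The tool returns the time, the measured TCP pose, the force, the opening and the grip force at its end. only (a regular expression) keeps the lines of the reply that match it, lines (a string "A,B") keeps lines A to B, and quiet returns only ok. Input that does not fit is refused with a message, and nothing moves.
- telemetry.state(): the state, without advancing time (a new reading comes with each control period).
- cams.grab_frame(name): name is "scene" or "top" or "wrist"; returns the picture (480x640x3 uint8, blue, green, red); there is no depth.
- cams.camera_model(name): a dict with "fx", "fy", "cx", "cy" (pixels), "D" ([k1, k2, p1, p2, k3] as OpenCV has them; the pictures are not rectified), "T" (4x4, takes a point from camera to world coordinates). Camera axes: x right, y up, looking along -z (the intrinsics and any distortion apply to the point x, -y, -z); pixel columns grow to the right and rows downward; lengths in mm; the calibration is good to about 2 mm. A picture is of the moment at which its call begins: read the wrist's pose just before it. camera_model takes no time and is no camera call; for the wrist camera it gives the pose at the moment of the call.
- ticket.job_done(): hands the job in; it is judged then, once.
The state is a dict: "time_s": time; "qpos": joint angles; "qvel": joint speeds; "effort": joint torques, N m; "ee_pos": TCP position; "ee_rot": TCP orientation; "force": force on the tool from outside, world axes, zero at the start; "torque": the same for the moment, N m; "gripper_width": finger opening in mm; "gripper_force": force on a finger pad.
Only numpy, scipy, OpenCV 4.12 (cv2) and the standard library are available. Lean on these libraries where they do the work, as an engineer would, in place of code of your own. Each camera call takes 0.05 s, during which the arm holds its last target. There are 200 camera calls.

## Task

Close the disc cutter over the silver strip in its die: set the loose top plate on the two guide pins, larger bushing over the thicker pin, and let go so that it rests free on the pins' rubber rings. Then press it down until it lies flush on the die all round. Keep it level on the way (never cocked by more than about 3 degrees: when one end gets ahead, press nearer the other) and leave the other tools on the bench alone.

Things in the scene. Friction and masses are not known exactly. Their poses are not given: they have to be found in the camera images.
- die: Lower half of the disc cutter, fixed: steel die plate 84 x 184 x 24 mm on a wooden board 110 x 210 x 10 mm, top face 34 mm above the bench. Origin: centre of the underside; z up, y along the line of the two pins, +y towards the thick pin. A thin silver strip 22 mm wide lies flush in a groove across the middle and stands in nobody's way.
- die_face (a point): Centre of the die's flat top face (die axes). The plate, set down on the pins, comes to rest on their rubber rings, underside 11.5 to 15.5 mm above this face and up to 2 degrees out of level, and stays where it is left. Pressed in the right place it goes down with 6 to 15 N; that place lies towards the pin with the tighter ring, 20 to 35 mm from the plate's centre.
- pin_thick (a point): Foot of the thick guide pin, on the die face at y = +60 mm of the die: upright steel post, 18 mm in diameter, 46 mm tall, fully rounded tip. A tight rubber ring, 25 mm across, sits round each pin; the bushing pushes it down the pin ahead of it and it ends inside the die. One pin's ring drags rather more than twice as hard as the other's; which one cannot be seen.
- pin_thin (a point): Foot of the thin guide pin, on the die face at y = -60 mm of the die: 14 mm in diameter, 46 mm tall, fully rounded tip, with the same kind of rubber ring. A plate pressed in the wrong place tilts in its clearance, its easy end ahead, and binds on the pins at about 4 degrees; pressing nearer the end that is behind levels it again.
- top_plate: Loose top plate: aluminium, 64 (x) by 168 (y) by 14 mm, about 0.52 kg, flat on the bench, bushings up; punch holes of 8, 12 and 16 mm on its middle line. Origin: centre of the underside, z up. Gripped across its 64 mm width. Flat top clear of the bushings' flanges from y = -44 to +41 mm, full width.
- bush_thick (a point): Centre of the larger bushing's bore at the plate's underside, y = +60 mm of the plate; belongs over pin_thick. Bushing 31 mm outside, bore 19.6 mm and 20 mm long, standing 6 mm above the plate's top, with a flange 37 mm across.
- bush_thin (a point): Centre of the smaller bushing's bore at the plate's underside, y = -60 mm of the plate; belongs over pin_thin. Bushing 25 mm outside, bore 15.6 mm and 20 mm long, standing 6 mm above the plate's top, with a flange 31 mm across.
- hammer: Bystander: hammer lying on the bench, 250 mm long.
- jar: Bystander: amber glass jar, 60 mm across, 75 mm tall.
- chaser_a: Bystander: square steel chasing tool lying on the bench, 9 mm thick, about 110 mm long, on the robot's side.
- chaser_b: Bystander: the same kind of chasing tool, on the far side.
- file: Bystander: flat file with a wooden handle, about 220 mm long, lying on the bench.
- pliers: Bystander: pliers with black grips, 120 mm long, lying on the bench.

How it is judged (in metres and radians):
On the way:
1. the top plate rests on both pins' rubber rings, right way round and let go (horizontal distance between bush_thick and pin_thick below 0.003 m and horizontal distance between bush_thin and pin_thin below 0.003 m and contact force between the fingers and top_plate below 0.2 N and z of top_plate in the frame of die_face between 0.008 and 0.018 m), for 0.2 s.
At the end, for the whole second after the job is handed in: The top plate lies home on the die: the undersides of both bushings less than 1.5 mm above the die face and within 3 mm of their own pins' axes, tilt below 0.02 rad, at rest, not touched by the fingers (horizontal distance between bush_thick and pin_thick below 0.003 m and horizontal distance between bush_thin and pin_thin below 0.003 m and contact force between the fingers and top_plate below 0.2 N and z of each of bush_thick, bush_thin in the frame of die_face below 0.0015 m and angle between top_plate's own z axis and vertical below 0.02 rad and linear speed of top_plate below 0.01 m/s).
It fails at once if the top plate, on the pins, cocked by more than 0.06 rad (3.4 degrees) (z of top_plate in the frame of die_face below 0.03 m and horizontal distance between bush_thick and pin_thick below 0.02 m and angle between top_plate's own z axis and vertical above 0.06 rad).
It fails at once if a bystander was moved by more than 20 mm (distance of any of hammer, jar, chaser_a, chaser_b, file, pliers from where it was at the start of the episode above 0.02 m).
It also fails if it takes over 72 s, if anything falls off the work surface, if the arm or the gripper's body presses on something with over 40 N, if the wrist force passes 120 N, or if a joint passes its speed limit or range.

## Working session

There is one attempt and no reset: what is moved stays moved. The work goes in short steps, Python scripts to look and compute and a tool call to move; the robot and the scene stay as the last step left them, time stands still between calls to the robot, and variables do not carry over. Pictures are saved under pics/ and viewed, at most 10 in all, crops included, and the job is handed in when it is done.

```bash
ls; mkdir -p pics; python3 - <<'E'
from workcell import env, cams, ticket, telemetry
import cv2
print(telemetry.state())
for n in("top","scene"):
    m=cams.camera_model(n);print(n,m)
    cv2.imwrite(f"pics/{n}0.png",cams.grab_frame(n))
E
```

```text
pics
workcell.py
{'time_s': 0.0, 'qpos': array([-6.83550396e+01,  1.83505976e+01,  8.97094226e+01, -2.28789754e-04,
        7.20435454e+01, -1.14589246e+00]), 'qvel': array([ 0.01494168, -0.00797553,  0.01983704,  0.07861154, -0.03570277,
       -0.07193433]), 'effort': array([ 5.87524373e-04, -4.12457621e+01, -2.31973493e+01,  7.28612160e-02,
        4.56265337e-02, -1.54155136e-04]), 'ee_pos': array([ 222.54040039, -529.61262535,  213.11031178]), 'ee_rot': array([-1.79896451e+02, -1.85365545e-03,  2.27909220e+01]), 'force': array([0.71566026, 0.61298033, 0.98474972]), 'torque': array([ 0.01489814, -0.03015305, -0.00628915]), 'gripper_force': 0.0, 'gripper_width': 91.06252568416821}
top {'fx': 440.13441402527417, 'fy': 440.13441402527417, 'cx': 315.679952822307, 'cy': 236.53350962431375, 'D': array([-0.02562168,  0.        ,  0.        ,  0.        ,  0.        ]), 'T': array([[ 2.50805763e-02,  9.94515962e-01, -1.01533081e-01,
         4.15926648e+02],
       [-9.99617918e-01,  2.61295690e-02,  9.01459825e-03,
         2.90591279e+01],
       [ 1.16181775e-02,  1.01268196e-01,  9.94791320e-01,
         1.14789336e+03],
       [ 0.00000000e+00,  0.00000000e+00,  0.00000000e+00,
         1.00000000e+00]])}
scene {'fx': 466.75936496757714, 'fy': 466.75936496757714, 'cx': 319.067922199786, 'cy': 237.1011507101984, 'D': array([0.03477396, 0.        , 0.        , 0.        , 0.        ]), 'T': array([[-4.85957203e-02, -6.37667236e-01,  7.68777570e-01,
         1.31153037e+03],
       [ 9.98667905e-01, -4.43863846e-02,  2.63109172e-02,
         4.77108007e+01],
       [ 1.73456470e-02,  7.69032083e-01,  6.38974791e-01,
         7.22614433e+02],
       [ 0.00000000e+00,  0.00000000e+00,  0.00000000e+00,
         1.00000000e+00]])}
```

View pics/top0.png

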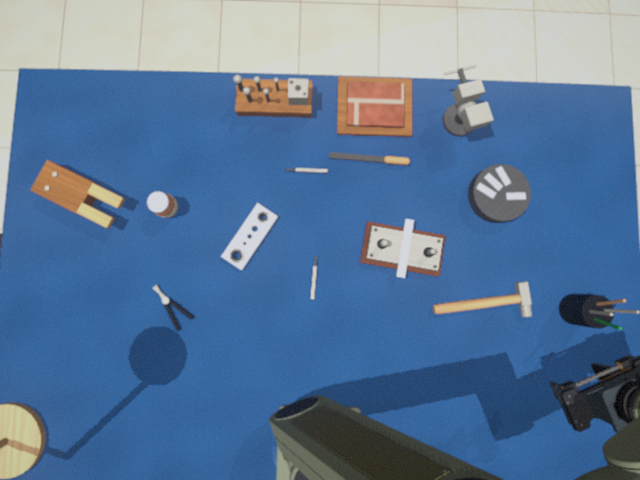

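View pics/scene0.png

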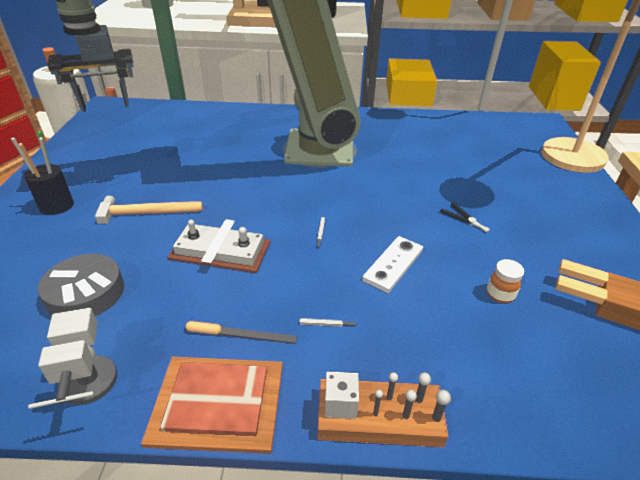

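The top view shows the plate at about (249,237) with bushings at (263,216) and (237,256). The die is at about (403,250) with pins at (384,243) and (430,252). In the scene view the right-hand pin (243,237) looks thicker. I'll set up helpers, get rough poses and check the wrist camera.

```bash
cat > h.py <<'E'
from workcell import env, cams, ticket, telemetry
import cv2, numpy as np
from scipy.spatial.transform import Rotation as Ro
def ray(m,p):
    K=np.array([[m['fx'],0,m['cx']],[0,m['fy'],m['cy']],[0,0,1]])
    u=cv2.undistortPoints(np.array(p,float).reshape(-1,1,2),K,np.array(m['D'],float)).reshape(-1,2)
    d=np.c_[u[:,0],-u[:,1],-np.ones(len(u))]@m['T'][:3,:3].T
    return m['T'][:3,3],d
def onz(m,p,z):
    o,d=ray(m,p); return o+d*((z-o[2])/d[:,2])[:,None]
def proj(m,X):
    T=np.linalg.inv(m['T']);X=np.atleast_2d(X)@T[:3,:3].T+T[:3,3]
    K=np.array([[m['fx'],0,m['cx']],[0,m['fy'],m['cy']],[0,0,1]])
    return cv2.projectPoints(X*[1,-1,-1],np.zeros(3),np.zeros(3),K,np.array(m['D'],float))[0].reshape(-1,2)
def tri(obs):  # [(m,p),...] -> point, residual
    A=np.zeros((3,3));b=np.zeros(3);L=[]
    for m,p in obs:
        o,d=ray(m,p);d=d[0]/np.linalg.norm(d[0]);P=np.eye(3)-np.outer(d,d);A+=P;b+=P@o;L.append((P,o))
    X=np.linalg.solve(A,b);return X,[np.linalg.norm(P@(X-o)) for P,o in L]
def totool(dw,s=None):  # world shift -> tool axes
    s=s or telemetry.state();return Ro.from_euler('xyz',s['ee_rot'],degrees=True).inv().apply(dw)
E
python3 - <<'E'
from h import *
m=cams.camera_model('top')
print('plate',onz(m,[(249,237),(263,216),(237,256)],14).round(1).tolist())
print('die',onz(m,[(403,250)],34).round(1).tolist(),'pintips',onz(m,[(384,243),(430,252)],80).round(1).tolist())
im=cv2.imread('pics/top0.png');hsv=cv2.cvtColor(im,cv2.COLOR_BGR2HSV)
g=((hsv[...,1]<70)&(hsv[...,2]>110)).astype('uint8')
for c in cv2.findContours(g,0,2)[0]:
    if cv2.contourArea(c)>300:
        r=cv2.minAreaRect(c);print(np.round(r[0]),np.round(r[1]),r[2])
        if abs(r[0][0]-249)<15: print(onz(m,cv2.boxPoints(r),14).round(1).tolist())
w=cams.camera_model('wrist');s=telemetry.state()
R=Ro.from_euler('xyz',s['ee_rot'],degrees=True).as_matrix()
print({k:w[k] for k in('fx','cx','cy','D')});print((R.T@w['T'][:3,:3]).round(3),R.T@(w['T'][:3,3]-s['ee_pos']))
E
```

```text
plate [[525.9, 191.2, 14.0], [581.7, 157.0, 14.0], [476.0, 220.1, 14.0]]
die [[501.0, -204.0, 34.0]] pintips [[513.4, -147.8, 80.0], [494.3, -260.7, 80.0]]
[ 17. 465.] [28. 34.] 11.309932708740234
[288. 461.] [36. 23.] 90.0
[ 18. 424.] [46. 33.] 18.434946060180664
[482. 298.] [35. 99.] 90.0
[405. 248.] [76. 60.] 7.431407928466797
[249. 236.] [26. 66.] 33.690067291259766
[[474.2, 264.2, 14.0], [619.9, 175.5, 14.0], [583.0, 117.1, 14.0], [438.2, 206.2, 14.0]]
[161. 204.] [31. 24.] 18.434947967529297
[500. 180.] [33. 52.] 74.05460357666016
[378. 104.] [28. 58.] 74.47589111328125
[273.  90.] [37. 79.] 86.3086166381836
[320. 121.] [242. 639.] 90.0
{'fx': 347.1517011167981, 'cx': 313.2604631013792, 'cy': 238.71228731496183, 'D': array([-0.04007092,  0.        ,  0.        ,  0.        ,  0.        ])}
[[-0.     0.959  0.282]
 [ 1.     0.    -0.   ]
 [-0.     0.282 -0.959]] [  79.14123621   -0.50017865 -170.42686374]
```

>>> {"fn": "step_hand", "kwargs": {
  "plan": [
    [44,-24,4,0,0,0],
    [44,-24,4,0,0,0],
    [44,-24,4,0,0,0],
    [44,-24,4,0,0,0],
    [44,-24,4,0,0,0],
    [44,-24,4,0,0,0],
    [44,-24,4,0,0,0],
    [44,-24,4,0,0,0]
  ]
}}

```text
refused: plan: the value is not of type 'object' (schema: type "object"). Nothing was moved.
```

Refused on format, not on reach. It needs an object with the rows under "deltas".

>>> {"fn": "step_hand", "kwargs": {
  "plan": {"deltas": [[44,-24,4,0,0,0],[44,-24,4,0,0,0],[44,-24,4,0,0,0],[44,-24,4,0,0,0],[44,-24,4,0,0,0],[44,-24,4,0,0,0],[44,-24,4,0,0,0],[44,-24,4,0,0,0]]}
}}

```text
time_s: 0.9
ee_pos: [472.2, -216.6, 181.8]
ee_rot: [-180.0, 0.0, 22.8]
force: [0.7, -0.1, -0.3]
gripper_width: 91.1
gripper_force: 0.0
```

>>> {"fn": "step_hand", "kwargs": {
  "plan": {"deltas": [[0,0,0,0,0,0],[0,0,0,0,0,0],[0,0,0,0,0,0]]}
}}

```text
time_s: 1.2
ee_pos: [470.8, -219.2, 182.0]
ee_rot: [180.0, 0.0, 22.8]
force: [-0.4, 0.3, 0.4]
gripper_width: 91.4
gripper_force: 0.0
```

```bash
cat > snap.py <<'E'
import sys,pickle
from h import *
n=sys.argv[1];m=cams.camera_model('wrist');s=telemetry.state();im=cams.grab_frame('wrist')
cv2.imwrite(f'pics/{n}.png',im);pickle.dump((m,s),open(f'pics/{n}.pkl','wb'));print(s['time_s'],s['ee_pos'],s['ee_rot'])
E
python3 snap.py d1
```

```text
1.2 [ 470.83436402 -219.1611855   181.98283973] [1.79999942e+02 4.63563721e-02 2.27562806e+01]
```

View pics/d1.png

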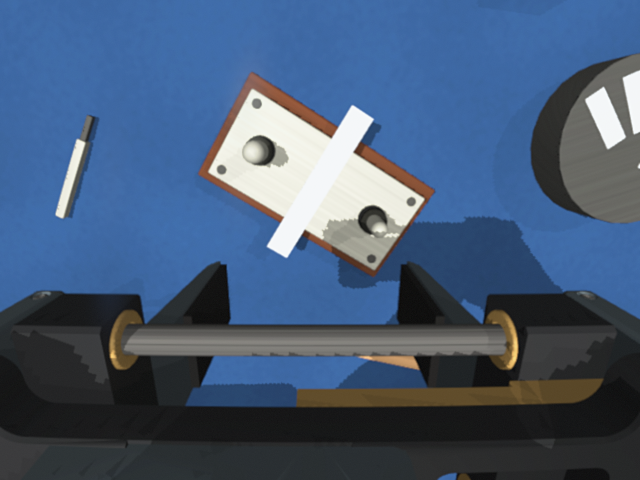

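The thick pin is at (258,150), the thin one at (375,222), and the four die screws are clear at (257,104), (222,170), (411,202) and (371,259). So +y of the die points roughly to world +y. Next I'll view it at the final yaw, so that wrist calibration errors cancel.

>>> {"fn": "step_hand", "kwargs": {
  "plan": {"deltas": [[-2,28,0,0,0,-8.2],[0,0,0,0,0,-8.2],[0,0,0,0,0,-8.2],[0,0,0,0,0,-8.2],[0,0,0,0,0,-8.2],[0,0,0,0,0,-8.2],[0,0,0,0,0,-8.2]]}
}}

```text
time_s: 1.95
ee_pos: [479.4, -246.7, 182.3]
ee_rot: [180.0, 0.0, 80.4]
force: [0.2, -0.4, -0.4]
gripper_width: 91.1
gripper_force: 0.0
```

>>> {"fn": "step_hand", "kwargs": {
  "plan": {"deltas": [[14,25,0,0,0,0],[0,0,0,0,0,0],[0,0,0,0,0,0],[0,0,0,0,0,0]]}
}}

```text
time_s: 2.35
ee_pos: [506.4, -236.4, 182.1]
ee_rot: [-180.0, 0.0, 80.1]
force: [0.3, -0.5, 0.1]
gripper_width: 91.4
gripper_force: 0.0
```

```bash
python3 snap.py d2
```

```text
2.35 [ 506.4426343  -236.37059516  182.07364628] [-1.79957365e+02  1.22233868e-02  8.01024620e+01]
```

>>> {"fn": "step_hand", "kwargs": {
  "plan": {"deltas": [[-40,0,0,0,0,0],[0,0,0,0,0,0],[0,0,0,0,0,0],[0,0,0,0,0,0]]}
}}

```text
time_s: 2.8
ee_pos: [500.3, -274.6, 182.1]
ee_rot: [-180.0, -0.0, 80.2]
force: [-0.1, 0.1, 0.2]
gripper_width: 91.0
gripper_force: 0.0
```

```bash
python3 snap.py d3
python3 - <<'E'
import cv2,numpy as np
cv2.imwrite('pics/dd.png',cv2.resize(np.hstack([cv2.imread(f'pics/{n}.png')[0:320,160:480] for n in('d2','d3')]),None,fx=1.25,fy=1.25))
E
```

```text
2.8 [ 500.30182223 -274.56523629  182.11784338] [-1.79979943e+02 -2.63593870e-02  8.01676812e+01]
```

View pics/dd.png

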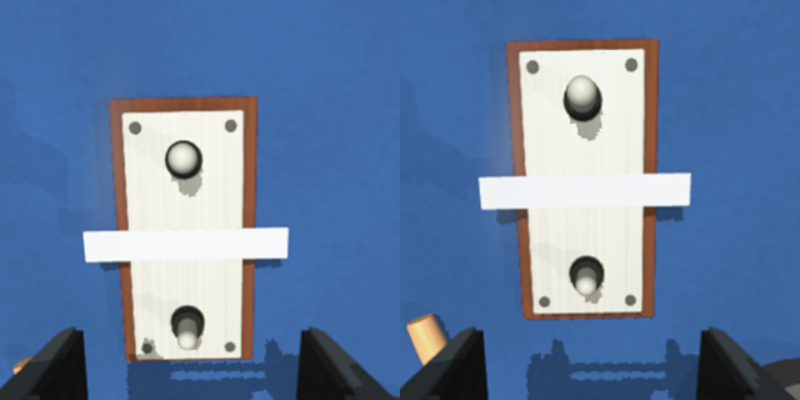

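Both views show the die upright: screws at the four corners, thick pin at the top ((184,160) and (582,95) in the crop), thin pin at the bottom. Next I triangulate the screws.

```bash
cat > die.py <<'E'
from h import *
import pickle
def blob(g,p,r=9):
    x,y=int(round(p[0])),int(round(p[1]));w=g[y-r:y+r+1,x-r:x+r+1].astype(float)
    w=np.clip((np.percentile(w,70)-w)-35,0,60)
    n,l,st,c=cv2.connectedComponentsWithStats((w>0).astype('uint8'));k=1+np.argmax(st[1:,4])
    w=w*(l==k);yy,xx=np.mgrid[:w.shape[0],:w.shape[1]]
    return (x-r+(w*xx).sum()/w.sum(),y-r+(w*yy).sum()/w.sum())
S={'d1':[(222,170),(257,104),(371,259),(411,202)],'d2':[(268,101.6),(344.8,100.8),(277.6,278),(344,277.6)],'d3':[(265.6,53.6),(344.8,52),(275,241),(344,240)]}
O={}
for n in S:
    m,s=pickle.load(open(f'pics/{n}.pkl','rb'));g=cv2.imread(f'pics/{n}.png',0)
    O[n]=(m,[blob(g,p) for p in S[n]])
    print(n,np.round(O[n][1],1).tolist())
def rep(names):
    X=[];
    for i in range(4):
        x,r=tri([(O[n][0],O[n][1][i]) for n in names]);X.append(x);print(x.round(1),np.round(r,2))
    X=np.array(X);c=X.mean(0);a=X[:2].mean(0)-X[2:].mean(0);print('c',c.round(1),'yaw',np.degrees(np.arctan2(a[1],a[0])),'len',np.linalg.norm(a))
rep(['d2','d3']);rep(['d1','d2','d3'])
for n in O:
    X=onz(O[n][0],O[n][1],34);a=X[:2].mean(0)-X[2:].mean(0);print(n,X.mean(0).round(2),np.degrees(np.arctan2(a[1],a[0])),np.linalg.norm(a))
E
python3 die.py
```

```text
d1 [[221.1, 169.2], [256.4, 103.2], [371.0, 258.3], [410.8, 201.3]]
d2 [[267.7, 102.0], [344.2, 100.3], [278.0, 280.6], [347.5, 283.2]]
d3 [[265.7, 53.2], [344.6, 51.5], [275.1, 241.1], [343.9, 239.8]]
[ 485.6 -122.    34.6] [0.01 0.01]
[ 550.7 -131.9   33.9] [0. 0.]
[ 464.2 -278.8   52.7] [0.44 0.44]
[ 525.6 -279.5   81.3] [1.75 1.75]
c [ 506.5 -203.1   50.6] yaw 81.32217548862437 len 157.4184408133716
[ 485.5 -122.    34.2] [0.04 0.01 0.04]
[ 550.8 -131.9   33.5] [0.03 0.03 0.04]
[ 463.7 -280.2   48. ] [0.74 0.57 0.71]
[ 526.6 -282.4   72.3] [1.72 1.63 2.37]
c [ 506.6 -204.1   47. ] yaw 81.5195995852794 len 158.2663038481181
d1 [ 505.7  -207.96   34.  ] 81.25344950383536 163.89868926833293
d2 [ 506.54 -210.33   34.  ] 82.10460980752302 168.3825358096954
d3 [ 505.66 -207.93   34.  ] 81.26363830813739 163.94613740452016
```

d1 and d3 agree: die centre (505.7,-208.0), yaw 81.26°, face height about 34 mm. Now the plate.

>>> {"fn": "step_hand", "kwargs": {
  "plan": {"deltas": [[50,-6,0,0,0,0],[50,-6,0,0,0,0],[50,-6,0,0,0,0],[50,-6,0,0,0,0],[50,-6,0,0,0,0],[50,-6,0,0,0,0],[50,-6,0,0,0,0],[50,-6,0,0,0,0]]}
}}

```text
time_s: 3.65
ee_pos: [520.7, 127.2, 182.4]
ee_rot: [180.0, -0.0, 80.3]
force: [1.5, -0.4, 0.2]
gripper_width: 91.3
gripper_force: 0.0
```

>>> {"fn": "step_hand", "kwargs": {
  "plan": {"deltas": [[0,0,0,0,0,0],[0,0,0,0,0,0],[0,0,0,0,0,0]]}
}}

```text
time_s: 3.95
ee_pos: [521.0, 123.9, 182.1]
ee_rot: [-180.0, 0.0, 80.2]
force: [0.5, 0.5, -0.1]
gripper_width: 91.0
gripper_force: 0.0
```

```bash
python3 snap.py p1
```

```text
3.95 [520.99403845 123.90227822 182.06543663] [-1.79985061e+02  4.25986205e-02  8.01923862e+01]
```

View pics/p1.png

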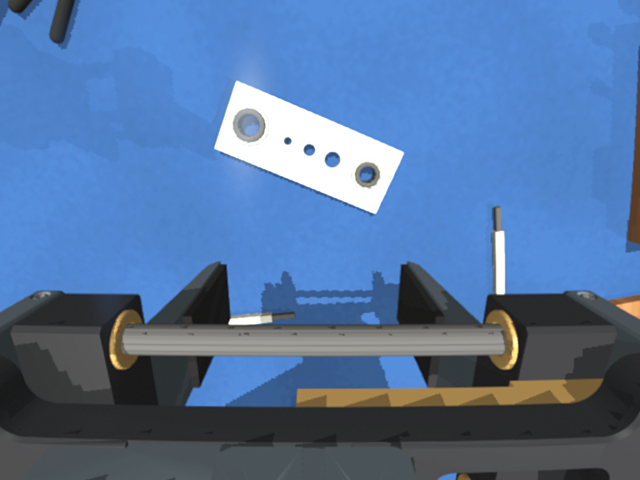

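The larger bushing is at (249,125), at the plate's near (-x) end, and the smaller at (368,174). So the plate's +y points along about 148.5° and I'll grip at that yaw. Next: turn there, take a second view and measure.

>>> {"fn": "step_hand", "kwargs": {
  "plan": {"deltas": [[22,26,0,0,0,0],[22,26,0,0,0,-8.5],[0,0,0,0,0,-8.5],[0,0,0,0,0,-8.5],[0,0,0,0,0,-8.5],[0,0,0,0,0,-8.5],[0,0,0,0,0,-8.5],[0,0,0,0,0,-8.5]]}
}}

```text
time_s: 4.8
ee_pos: [580.3, 157.0, 182.1]
ee_rot: [-180.0, 0.0, 139.9]
force: [0.0, 0.0, -0.7]
gripper_width: 90.9
gripper_force: 0.0
```

>>> {"fn": "step_hand", "kwargs": {
  "plan": {"deltas": [[0,0,0,0,0,-8.5],[0,0,0,0,0,0],[0,0,0,0,0,0],[0,0,0,0,0,0]]}
}}

```text
time_s: 5.2
ee_pos: [580.2, 158.3, 182.1]
ee_rot: [-180.0, 0.0, 148.0]
force: [-0.2, -0.5, -0.9]
gripper_width: 91.0
gripper_force: 0.0
```

```bash
python3 snap.py p2
cat > pl.py <<'E'
from h import *
import pickle
def corners(n):
    m,s=pickle.load(open(f'pics/{n}.pkl','rb'));im=cv2.imread(f'pics/{n}.png')
    hsv=cv2.cvtColor(im,cv2.COLOR_BGR2HSV);g=((hsv[...,1]<60)&(hsv[...,2]>150)).astype('uint8')
    g[275:]=0
    c=max(cv2.findContours(g,0,2)[0],key=cv2.contourArea)
    b=cv2.boxPoints(cv2.minAreaRect(c)); print(n,'rect',cv2.minAreaRect(c))
    # fit lines to each side, intersect
    c=c.reshape(-1,2).astype(float);L=[]
    for i in range(4):
        p,q=b[i],b[(i+1)%4];d=(q-p)/np.linalg.norm(q-p);nn=np.array([-d[1],d[0]]);l=np.linalg.norm(q-p)
        t=(c-p)@d;k=(abs((c-p)@nn)<5)&(t>.12*l)&(t<.88*l)
        v=cv2.fitLine(c[k].astype('float32'),cv2.DIST_HUBER,0,.01,.01).ravel();L.append(np.cross([v[2],v[3],1],[v[2]+v[0],v[3]+v[1],1]))
    P=[np.cross(L[i-1],L[i]) for i in range(4)];P=np.array([x[:2]/x[2] for x in P])
    X=onz(m,P,14);e=np.linalg.norm(X-np.roll(X,-1,0),axis=1);print(' edges',e.round(1))
    j=0 if e[0]>e[1] else 1
    a=X[j]-X[j+1]+(X[(j+3)%4]-X[(j+2)%4]); a=a if a[1]>0 else -a
    print(' centre',X.mean(0).round(2),'yaw',np.degrees(np.arctan2(a[1],a[0])).round(2))
    # order corners by plate coords
    u=a/np.linalg.norm(a);v=np.array([-u[1],u[0],0]);r=X-X.mean(0);o=np.argsort((r@u>0)*2+(r@v>0))
    return m,P[o],X.mean(0)
if __name__=='__main__':
    A=corners('p1');B=corners('p2')
    for i in range(4):
        x,r=tri([(A[0],A[1][i]),(B[0],B[1][i])]);print(x.round(1),np.round(r,2))
E
python3 pl.py
```

```text
5.2 [580.20680453 158.28554691 182.14654552] [-1.79995201e+02  3.41371654e-03  1.48008440e+02]
p1 rect ((306.0690002441406, 148.6724395751953), (182.3846435546875, 71.82463073730469), 23.198591232299805)
 edges [ 64.6 168.4  64.3 168.3]
 centre [527.66 191.97  14.  ] yaw 148.07
p2 rect ((313.9999694824219, 150.99998474121094), (71.99998474121094, 179.99996948242188), -0.0)Traceback (most recent call last):
  File "pl.py", line 24, in <module>
    A=corners('p1');B=corners('p2')
                      ~~~~~~~^^^^^^
  File "pl.py", line 14, in corners
    v=cv2.fitLine(c[k].astype('float32'),cv2.DIST_HUBER,0,.01,.01).ravel();L.append(np.cross([v[2],v[3],1],[v[2]+v[0],v[3]+v[1],1]))
      ~~~~~~~~~~~^^^^^^^^^^^^^^^^^^^^^^^^^^^^^^^^^^^^^^^^^^^^^^^^^
cv2.error: OpenCV(4.12.0) /io/opencv/modules/imgproc/src/linefit.cpp:50: error: (-215:Assertion failed) count > 0 in function 'fitLine2D_wods'
```

```bash
sed -i 's/findContours(g,0,2)/findContours(g,0,1)/' pl.py; python3 pl.py
```

```text
p1 rect ((306.0690002441406, 148.6724395751953), (182.3846435546875, 71.82463073730469), 23.198591232299805)
 edges [ 64.6 168.1  64.2 168.4]
 centre [527.68 191.95  14.  ] yaw 148.06
p2 rect ((313.9999694824219, 150.99998474121094), (71.99998474121094, 179.99996948242188), -0.0)
 edges [167.7  64.1 167.7  63.7]
 centre [527.33 191.82  14.  ] yaw 147.94
[6.194e+02 1.734e+02 3.000e-01] [0.11 0.11]
[583.2 118.3   5.8] [0.06 0.06]
[472.7 264.5   9.4] [0.12 0.12]
[440.1 209.1  17.8] [0.02 0.02]
```

>>> {"fn": "step_hand", "kwargs": {
  "plan": {"deltas": [[0,0,35,0,0,0],[0,0,35,0,0,0],[0,0,0,0,0,0],[0,0,0,0,0,0],[0,0,0,0,0,0]]}
}}

```text
time_s: 5.75
ee_pos: [581.5, 159.3, 114.1]
ee_rot: [179.9, 0.1, 148.2]
force: [0.8, -0.2, 0.7]
gripper_width: 91.2
gripper_force: 0.0
```

```bash
python3 snap.py p3; sed -i '/__main__/,$d' pl.py; cat >> pl.py <<'E'
if __name__=='__main__':
    V=[corners(n) for n in('p1','p2','p3')]
    for i in range(4):
        x,r=tri([(A[0],A[1][i]) for A in V]);print(x.round(1),np.round(r,2))
    s=telemetry.state();print('to centre, tool axes',totool(V[2][2]-s['ee_pos']))
E
python3 pl.py
```

```text
5.75 [581.53231583 159.32987537 114.07163571] [1.79856532e+02 1.45745183e-01 1.48168196e+02]
p1 rect ((306.0690002441406, 148.6724395751953), (182.3846435546875, 71.82463073730469), 23.198591232299805)
 edges [ 64.6 168.1  64.2 168.4]
 centre [527.68 191.95  14.  ] yaw 148.06
p2 rect ((313.9999694824219, 150.99998474121094), (71.99998474121094, 179.99996948242188), -0.0)
 edges [167.7  64.1 167.7  63.7]
 centre [527.33 191.82  14.  ] yaw 147.94
p3 rect ((312.5, 152.0), (224.0, 91.0), 90.0)
 edges [ 63.9 167.6  64.4 166.3]
 centre [527.45 191.89  14.  ] yaw 147.92
[616.5 174.3  11.3] [0.25 0.45 0.21]
[583.5 117.7   3.8] [0.07 0.24 0.31]
[472.7 264.5   9.1] [0.15 0.11 0.11]
[439.2 209.1  13.2] [0.37 0.08 0.44]
to centre, tool axes [ 63.4155605   -1.17465969 100.04535331]
```

>>> {"fn": "step_hand", "kwargs": {
  "plan": {"deltas": [[40,-0.4,0,0,0,0],[23,-0.4,10,0,0,0],[0,0,35,0,0,0],[0,0,30,0,0,0],[0,0,0,0,0,0],[0,0,0,0,0,0]]}
}}

```text
time_s: 6.4
ee_pos: [527.3, 191.9, 38.4]
ee_rot: [179.9, 0.1, 148.2]
force: [0.4, -0.2, 0.9]
gripper_width: 91.1
gripper_force: 0.0
```

>>> {"fn": "step_hand", "kwargs": {
  "plan": {"deltas": [[0,0,15,0,0,0],[0,0,15,0,0,0],[0,0,5,0,0,0],[0,0,0,0,0,0],[0,0,0,0,0,0]]}
}}

```text
time_s: 6.9
ee_pos: [527.3, 191.8, 3.5]
ee_rot: [179.9, 0.1, 148.2]
force: [0.6, -0.3, 0.0]
gripper_width: 91.2
gripper_force: 0.0
```

>>> {"fn": "step_hand", "kwargs": {
  "plan": {"deltas": [[0,0,0,0,0,0],[0,0,0,0,0,0],[0,0,0,0,0,0],[0,0,0,0,0,0],[0,0,0,0,0,0],[0,0,0,0,0,0],[0,0,0,0,0,0]]},
  "finger_gap": 55,
  "grip_n": 40
}}

```text
time_s: 7.6
ee_pos: [526.6, 191.9, 2.4]
ee_rot: [179.9, 0.0, 148.2]
force: [1.0, 2.6, 2.3]
gripper_width: 63.5
gripper_force: 40.0
```

>>> {"fn": "step_hand", "kwargs": {
  "plan": {"deltas": [[0,0,-30,0,0,0],[0,0,-45,0,0,0],[0,0,-45,0,0,0],[0,0,-20,0,0,0],[0,0,0,0,0,0],[0,0,0,0,0,0],[0,0,0,0,0,0]]}
}}

```text
time_s: 8.3
ee_pos: [524.2, 190.7, 139.2]
ee_rot: [-179.7, -0.2, 148.2]
force: [-0.3, 0.6, -6.0]
gripper_width: 63.9
gripper_force: 40.0
```

```bash
python3 snap.py g1
```

```text
8.3 [524.18369827 190.73964837 139.24493224] [-179.71570831   -0.21401114  148.19131776]
```

View pics/g1.png

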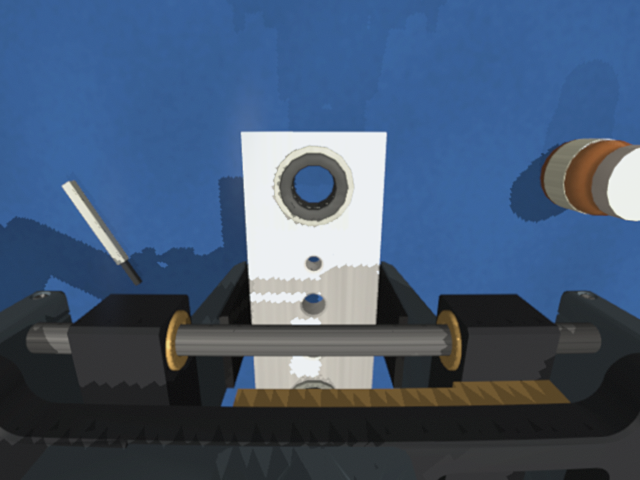

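The plate is held: the larger bushing is at (315,185) and the end edge runs (242,132)–(386,132). I'll measure it in the tool frame.

```bash
cat > held.py <<'E'
import sys,pickle
from h import *
n=sys.argv[1];m,s=pickle.load(open(f'pics/{n}.pkl','rb'));im=cv2.imread(f'pics/{n}.png')
hsv=cv2.cvtColor(im,cv2.COLOR_BGR2HSV)
g=(hsv[...,1]<60)&(hsv[...,2]>140);r0,r1=int(sys.argv[2]),int(sys.argv[3])
L=[];R=[];T=[]
for y in range(r0+8,r1):
    x=np.where(g[y,200:430])[0]+200;L.append((x.min(),y));R.append((x.max()+1,y))
for x in range(255,375):
    T.append((x,r0-12+np.where(g[r0-12:r1,x])[0].min()))
def ln(p):
    v=cv2.fitLine(np.array(p,'float32'),cv2.DIST_HUBER,0,.01,.01).ravel();return np.cross([v[2],v[3],1],[v[2]+v[0],v[3]+v[1],1])
l,r,t=map(ln,(L,R,T));P=np.array([p[:2]/p[2] for p in (np.cross(l,t),np.cross(r,t))])-[.5,.5]
Rt=Ro.from_euler('xyz',s['ee_rot'],degrees=True)
k=(~g[r0+15:r0+95,265:365]).astype('uint8')
c=max(cv2.findContours(k,0,1)[0],key=cv2.contourArea);e=cv2.fitEllipse(c);e0=np.array(e[0])+[265,r0+15]
print('corners',P.round(1).tolist(),'bush',e0.round(1),np.round(e[1],1))
def tool(p,zt):
    o,d=ray(m,p);o=Rt.inv().apply(o-s['ee_pos']);d=Rt.inv().apply(d);return o+d*((zt-o[2])/d[:,2])[:,None]
for z in(-8,-11,-14):
    X=tool(P,z);print('z',z,X.round(2).tolist(),'width',np.linalg.norm(X[0]-X[1]).round(2))
print('bush at -16:',tool([e0],-16).round(2))
E
python3 held.py g1 132 225
```

```text
corners [[240.6, 131.5], [386.3, 131.5]] bush [313.  186.4] [66.8 67.6]
z -8 [[83.1, -32.97, -8.0], [83.1, 32.54, -8.0]] width 65.51
z -11 [[83.06, -32.36, -11.0], [83.05, 31.93, -11.0]] width 64.3
z -14 [[83.01, -31.76, -14.0], [83.0, 31.33, -14.0]] width 63.09
bush at -16: [[ 59.45  -0.43 -16.  ]]
```

>>> {"fn": "step_hand", "kwargs": {
  "plan": {"deltas": [[-10,-18,0,0,0,0],[-20,-36,0,0,0,0],[-24,-43,0,0,0,0],[-24,-43,0,0,0,0],[-24,-43,0,0,0,0],[-24,-43,0,0,0,0],[-24,-43,0,0,0,0],[-24,-43,0,0,0,0]]}
}}

```text
time_s: 9.15
ee_pos: [508.3, -167.0, 140.5]
ee_rot: [-180.0, -0.2, 148.2]
force: [1.9, -0.2, -5.5]
gripper_width: 63.6
gripper_force: 40.0
```

>>> {"fn": "step_hand", "kwargs": {
  "plan": {"deltas": [[-14,-26,0,0,0,4],[-6,-10,0,0,0,8],[0,0,0,0,0,8],[0,0,0,0,0,8],[0,0,0,0,0,8],[0,0,0,0,0,8],[0,0,0,0,0,8],[0,0,0,0,0,8]]}
}}

```text
time_s: 9.95
ee_pos: [505.8, -206.0, 140.2]
ee_rot: [-179.8, -0.1, 87.9]
force: [-0.0, -0.2, -5.4]
gripper_width: 63.6
gripper_force: 40.0
```

>>> {"fn": "step_hand", "kwargs": {
  "plan": {"deltas": [[0,0,0,0,0,5],[0,0,0,0,0,2],[0,0,0,0,0,0],[0,0,0,0,0,0],[0,0,0,0,0,0]]}
}}

```text
time_s: 10.45
ee_pos: [506.5, -206.3, 141.5]
ee_rot: [-179.9, -0.0, 81.2]
force: [0.5, 0.3, -5.8]
gripper_width: 63.8
gripper_force: 40.0
```

```bash
python3 - <<'E'
from h import *
s=telemetry.state();print(s['ee_pos'],s['ee_rot'],totool(np.array([506.0,-207.2,139])-s['ee_pos']),81.26-s['ee_rot'][2])
E
```

```text
[ 506.49344523 -206.30151249  141.45218327] [-1.79926922e+02 -1.24425188e-02  8.12242294e+01] [-0.96378532 -0.34746045  2.45241919] 0.0357705664500827
```

>>> {"fn": "step_hand", "kwargs": {
  "plan": {"deltas": [[-1,-0.3,15,0,0,0],[0,0,25,0,0,0],[0,0,11,0,0,0],[0,0,0,0,0,0],[0,0,0,0,0,0],[0,0,0,0,0,0]]}
}}

```text
time_s: 11.05
ee_pos: [507.3, -207.8, 92.3]
ee_rot: [179.9, 0.0, 81.2]
force: [-0.0, -0.2, -5.1]
gripper_width: 63.7
gripper_force: 40.0
```

```bash
python3 snap.py g2; python3 held.py g2 132 225; python3 - <<'E'
import cv2
cv2.imwrite('pics/g2c.png',cv2.resize(cv2.imread('pics/g2.png')[120:420,200:440],None,fx=2,fy=2,interpolation=2))
E
```

```text
11.05 [ 507.29386739 -207.75169272   92.27629467] [1.79859784e+02 4.00628772e-02 8.11988372e+01]
corners [[239.2, 119.5], [387.4, 119.5]] bush [313.3 186.6] [67.1 67.2]
z -8 [[87.52, -33.83, -8.0], [87.51, 32.21, -8.0]] width 66.04
z -11 [[87.38, -33.22, -11.0], [87.37, 31.6, -11.0]] width 64.82
z -14 [[87.24, -32.61, -14.0], [87.23, 30.99, -14.0]] width 63.6
bush at -16: [[ 58.66  -0.82 -16.  ]]
```

View pics/g2c.png

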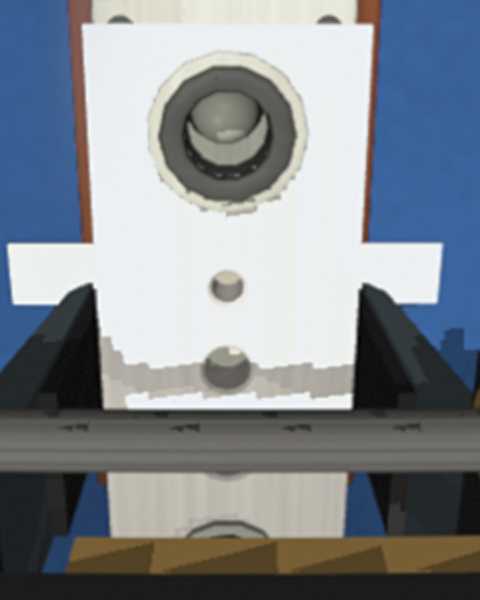

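Through the larger bore, centred at (227,131) in the crop, the thick pin's dome shows and is centred sideways at about x=227. I'll project the expected bore rims and pin to check the fore-and-aft fit.

```bash
python3 - <<'E'
import pickle
from h import *
m,s=pickle.load(open('pics/g2.pkl','rb'));R=Ro.from_euler('xyz',s['ee_rot'],degrees=True)
def T(x,y,z): return proj(m,R.apply([x,y,z])+s['ee_pos'])[0]
def crop(p): return ((p-[200,120])*2).round(0).tolist()
for n,z,r in(('bore top',-17,9.8),('bore bottom',3,9.8),('bush outer top',-17,15.5),('flange',-13,18.5)):
    print(n,[crop(T(59.3+dx*r,-.2+dy*r,z)) for dx,dy in((1,0),(-1,0),(0,1),(0,-1))])
d=Ro.from_euler('z',81.26,degrees=True).apply([0,0,0])+np.array([505.7,-207.95,0]);u=np.array([.152,.988,0])
P=d+60*u
print('pin tip',crop(proj(m,P+[0,0,80])[0]),'dome equator ±x,y',[crop(proj(m,P+[0,0,71]+9*v)[0]) for v in(u,-u,np.array([.988,-.152,0]),-np.array([.988,-.152,0]))])
print(R.inv().apply(P-s['ee_pos']))
for _ in range(1):print(telemetry.state()['ee_pos'],telemetry.state()['qpos'])
E
```

```text
bore top [[229.0, 86.0], [229.0, 175.0], [274.0, 131.0], [185.0, 131.0]]
bore bottom [[229.0, 80.0], [229.0, 159.0], [269.0, 120.0], [190.0, 120.0]]
bush outer top [[229.0, 59.0], [229.0, 199.0], [300.0, 131.0], [159.0, 131.0]]
flange [[229.0, 44.0], [229.0, 208.0], [311.0, 128.0], [148.0, 129.0]]
pin tip [223.0, 115.0] dome equator ±x,y [[223.0, 78.0], [224.0, 144.0], [256.0, 111.0], [191.0, 111.0]]
[59.60207246 -1.82804707 92.23044424]
[ 507.21371129 -207.71120422   92.26390741] [-2.34700476e+01  2.19468715e+01  1.03309973e+02 -4.00381127e-03
  5.46017137e+01 -1.46658385e+01]
```

```bash
python3 - <<'E'
import cv2
g=cv2.imread('pics/g2.png',0)
for y in range(164,206,2): print(y,g[y,288:340].tolist())
E
```

```text
164 [163, 100, 84, 95, 100, 101, 102, 101, 99, 97, 97, 95, 94, 90, 90, 89, 87, 87, 84, 81, 79, 80, 80, 80, 81, 82, 80, 82, 82, 82, 83, 84, 86, 88, 89, 89, 91, 92, 91, 92, 93, 93, 95, 94, 95, 96, 94, 92, 86, 79, 104, 163]
166 [85, 89, 97, 102, 100, 100, 96, 95, 92, 89, 89, 89, 89, 86, 84, 81, 76, 70, 72, 84, 96, 101, 101, 101, 101, 100, 99, 97, 96, 95, 93, 88, 79, 75, 78, 83, 86, 90, 91, 90, 90, 90, 92, 93, 93, 93, 94, 94, 93, 90, 83, 90]
168 [93, 98, 99, 99, 98, 96, 93, 90, 88, 86, 84, 80, 75, 69, 73, 84, 101, 113, 121, 124, 126, 127, 126, 126, 125, 124, 122, 122, 119, 117, 115, 112, 107, 103, 95, 84, 76, 74, 78, 87, 89, 91, 92, 92, 91, 91, 93, 93, 93, 93, 92, 85]
170 [97, 98, 98, 97, 95, 92, 88, 86, 83, 75, 64, 69, 92, 109, 121, 125, 127, 129, 131, 131, 132, 133, 133, 133, 133, 132, 129, 127, 124, 122, 120, 117, 115, 111, 107, 103, 98, 91, 80, 67, 63, 79, 89, 93, 92, 91, 92, 91, 92, 91, 93, 92]
172 [95, 94, 93, 91, 88, 86, 84, 81, 73, 67, 85, 107, 121, 124, 126, 129, 130, 131, 132, 133, 136, 137, 139, 141, 140, 137, 134, 130, 127, 125, 123, 120, 116, 113, 109, 106, 101, 96, 90, 75, 
[... 3182 characters left out ...]
, 39, 40, 45, 59, 80, 93, 97, 97, 92, 92]
200 [94, 94, 93, 91, 91, 87, 77, 57, 43, 34, 37, 37, 36, 39, 50, 67, 92, 115, 135, 147, 152, 154, 155, 154, 153, 152, 151, 151, 154, 155, 153, 147, 137, 116, 93, 71, 52, 44, 41, 41, 41, 40, 43, 53, 71, 88, 94, 96, 95, 95, 93, 91]
202 [93, 93, 93, 92, 92, 91, 90, 84, 69, 52, 51, 63, 58, 46, 41, 39, 39, 41, 52, 67, 86, 98, 100, 99, 99, 98, 97, 97, 98, 100, 91, 70, 53, 44, 43, 42, 43, 45, 56, 61, 48, 48, 64, 85, 94, 95, 94, 92, 93, 90, 89, 88]
204 [93, 95, 95, 95, 95, 95, 95, 94, 91, 83, 68, 58, 60, 60, 45, 40, 42, 43, 43, 42, 42, 41, 41, 43, 43, 42, 43, 42, 43, 43, 45, 44, 45, 46, 45, 42, 37, 47, 65, 77, 70, 82, 95, 100, 99, 97, 94, 94, 91, 90, 88, 85]
```

>>> {"fn": "step_hand", "kwargs": {
  "plan": {"deltas": [[1.4,-0.9,0,0,0,0],[0,0,0,0,0,0],[0,0,0,0,0,0],[0,0,0,0,0,0]]}
}}

```text
time_s: 11.5
ee_pos: [505.8, -205.9, 91.3]
ee_rot: [180.0, 0.0, 81.2]
force: [-1.1, -0.3, -5.4]
gripper_width: 63.9
gripper_force: 40.0
```

```bash
python3 snap.py g3; cat > fit.py <<'E'
import sys,pickle
from h import *
n=sys.argv[1];g=cv2.imread(f'pics/{n}.png',0).astype(float);m,s=pickle.load(open(f'pics/{n}.pkl','rb'))
def cross(v,t,x0,up):
    for i in range(len(v)-1):
        if (v[i]<t)<=0 and v[i+1]<t and not up or v[i]<t<=v[i+1] and up: return x0+i+(t-v[i])/(v[i+1]-v[i])
    return np.nan
for y in(172,174,176,178,180):
    a=cross(g[y,288:305],80,288,True);l=[cross(g[y,320:336],75,320,False)];print(y,'dome',round(a,1),round(l[0],1),'c',round((a+l[0])/2,2))
for x in(304,308,312,316,320):
    v=g[180:198,x];print(x,'limb row',180+int(np.argmin(v)),v.min())
k=(g[145:230,265:365]<125).astype('uint8')
c=max(cv2.findContours(k,0,1)[0],key=cv2.contourArea);e=cv2.fitEllipse(c);print('bush',np.round(np.array(e[0])+[265,145],1),np.round(e[1],1))
print('bore col at row186',[x for x in range(286,342) if g[186,x]<60])
E
python3 fit.py g2; python3 fit.py g3
```

```text
11.5 [ 505.76861152 -205.85958118   91.30198458] [1.79978759e+02 1.07663433e-02 8.11952442e+01]
172 dome 297.7 327.0 c 312.36
174 dome 296.4 327.3 c 311.83
176 dome 295.6 327.4 c 311.48
178 dome 296.0 327.1 c 311.58
180 dome 296.5 326.6 c 311.54
304 limb row 188 107.0
308 limb row 190 104.0
312 limb row 191 110.0
316 limb row 190 109.0
320 limb row 189 105.0
bush [313.3 186.5] [66.6 67. ]
bore col at row186 [291, 292, 293, 334, 335]
172 dome 300.6 328.6 c 314.58
174 dome 299.7 329.9 c 314.8
176 dome 299.4 330.7 c 315.07
178 dome 294.9 330.9 c 312.88
180 dome 293.7 330.8 c 312.22
304 limb row 189 106.0
308 limb row 192 118.0
312 limb row 194 112.0
316 limb row 194 112.0
320 limb row 193 109.0
bush [313.3 186.5] [66.6 67. ]
bore col at row186 [291, 292, 293, 300, 334, 335]
```

>>> {"fn": "step_hand", "kwargs": {
  "plan": {"deltas": [[-0.2,0.8,0,0,0,0],[0,0,0,0,0,0],[0,0,0,0,0,0],[0,0,0,0,0,0],[0,0,0,0,0,0]]}
}}

```text
time_s: 12.05
ee_pos: [506.4, -206.2, 91.1]
ee_rot: [-180.0, 0.0, 81.2]
force: [0.2, 0.3, -5.0]
gripper_width: 63.7
gripper_force: 40.0
```

```bash
python3 snap.py g4;  python3 fit.py g4
```

```text
12.05 [ 506.42602315 -206.15939038   91.10619738] [-1.79997732e+02  4.93558047e-03  8.11940535e+01]
172 dome 299.1 328.3 c 313.71
174 dome 298.5 329.0 c 313.73
176 dome 297.9 329.4 c 313.69
178 dome 297.7 329.7 c 313.71
180 dome 297.9 329.4 c 313.64
304 limb row 190 107.0
308 limb row 193 120.0
312 limb row 194 114.0
316 limb row 194 112.0
320 limb row 193 107.0
bush [313.3 186.5] [66.4 67. ]
bore col at row186 [291, 292, 293, 299, 334, 335]
```

>>> {"fn": "step_hand", "kwargs": {
  "plan": {"deltas": [[0,0,0,0,0,0],[0,0,0,0,0,0]]}
}}

```text
time_s: 12.3
ee_pos: [506.4, -206.2, 91.1]
ee_rot: [180.0, 0.0, 81.2]
force: [-0.3, 0.0, -5.4]
gripper_width: 63.6
gripper_force: 40.0
```

```bash
python3 snap.py g5;  python3 fit.py g5
```

```text
12.3 [ 506.43015086 -206.16577168   91.13849861] [1.79998758e+02 3.62600997e-03 8.11905926e+01]
172 dome 298.9 328.2 c 313.56
174 dome 298.4 329.0 c 313.74
176 dome 297.9 329.4 c 313.7
178 dome 297.7 329.6 c 313.66
180 dome 297.9 329.3 c 313.61
304 limb row 190 107.0
308 limb row 193 121.0
312 limb row 194 114.0
316 limb row 194 111.0
320 limb row 193 107.0
bush [313.3 186.4] [66.4 67. ]
bore col at row186 [291, 292, 293, 334, 335]
```

>>> {"fn": "step_hand", "kwargs": {
  "plan": {"deltas": [[0,0,6,0,0,0],[0,0,6,0,0,0],[0,0,3,0,0,0],[0,0,0,0,0,0],[0,0,0,0,0,0]]}
}}

```text
time_s: 12.85
ee_pos: [506.4, -206.1, 75.9]
ee_rot: [-180.0, -0.0, 81.2]
force: [-0.4, -0.2, -5.5]
gripper_width: 63.6
gripper_force: 40.0
```

```bash
python3 snap.py g6
```

```text
12.85 [ 506.37084832 -206.12822852   75.93952084] [-1.79974294e+02 -3.96812107e-03  8.11891442e+01]
```

>>> {"fn": "step_hand", "kwargs": {
  "plan": {"deltas": [[0,0,5,0,0,0],[0,0,5,0,0,0],[0,0,0,0,0,0],[0,0,0,0,0,0]]}
}}

```text
time_s: 13.3
ee_pos: [506.2, -206.1, 65.9]
ee_rot: [-180.0, -0.0, 81.2]
force: [-0.7, 0.2, -4.9]
gripper_width: 63.5
gripper_force: 40.0
```

>>> {"fn": "step_hand", "kwargs": {
  "plan": {"deltas": [[0,0,5,0,0,0],[0,0,4,0,0,0],[0,0,0,0,0,0],[0,0,0,0,0,0]]}
}}

```text
time_s: 13.7
ee_pos: [506.3, -206.1, 56.9]
ee_rot: [-180.0, -0.0, 81.2]
force: [0.3, 0.5, -5.3]
gripper_width: 63.8
gripper_force: 40.0
```

>>> {"fn": "step_hand", "kwargs": {
  "plan": {"deltas": [[0,0,2,0,0,0],[0,0,0,0,0,0],[0,0,0,0,0,0]]}
}}

```text
time_s: 14.0
ee_pos: [506.4, -206.1, 55.1]
ee_rot: [-180.0, -0.0, 81.2]
force: [0.2, 0.7, -5.2]
gripper_width: 64.0
gripper_force: 40.0
```

>>> {"fn": "step_hand", "kwargs": {
  "plan": {"deltas": [[0,0,1.5,0,0,0],[0,0,0,0,0,0],[0,0,0,0,0,0]]}
}}

```text
time_s: 14.3
ee_pos: [506.4, -206.1, 53.6]
ee_rot: [180.0, 0.0, 81.2]
force: [-0.4, 0.6, -6.0]
gripper_width: 63.0
gripper_force: 40.0
```

>>> {"fn": "step_hand", "kwargs": {
  "plan": {"deltas": [[0,0,1,0,0,0],[0,0,0,0,0,0],[0,0,0,0,0,0]]}
}}

```text
time_s: 14.6
ee_pos: [506.4, -206.2, 52.6]
ee_rot: [-180.0, 0.0, 81.2]
force: [0.6, -0.3, -5.2]
gripper_width: 63.7
gripper_force: 40.0
```

>>> {"fn": "step_hand", "kwargs": {
  "plan": {"deltas": [[0,0,1,0,0,0],[0,0,0,0,0,0],[0,0,0,0,0,0]]}
}}

```text
time_s: 14.9
ee_pos: [506.4, -206.2, 51.6]
ee_rot: [-180.0, 0.0, 81.2]
force: [0.7, 0.8, -5.6]
gripper_width: 63.6
gripper_force: 40.0
```

>>> {"fn": "step_hand", "kwargs": {
  "plan": {"deltas": [[0,0,0.8,0,0,0],[0,0,0,0,0,0],[0,0,0,0,0,0]]}
}}

```text
time_s: 15.2
ee_pos: [506.5, -206.2, 50.8]
ee_rot: [180.0, 0.0, 81.2]
force: [-0.7, -1.3, -5.5]
gripper_width: 63.7
gripper_force: 40.0
```

>>> {"fn": "step_hand", "kwargs": {
  "plan": {"deltas": [[0,0,0.8,0,0,0],[0,0,0,0,0,0],[0,0,0,0,0,0]]}
}}

```text
time_s: 15.5
ee_pos: [506.5, -206.2, 50.3]
ee_rot: [180.0, 0.0, 81.2]
force: [-1.3, -0.5, -2.0]
gripper_width: 63.8
gripper_force: 40.0
```

Contact: the weight is coming off. Now I let go and back up to look.

>>> {"fn": "step_hand", "kwargs": {
  "plan": {"deltas": [[0,0,0,0,0,0],[0,0,0,0,0,0],[0,0,0,0,0,0],[0,0,0,0,0,0],[0,0,0,0,0,0],[0,0,0,0,0,0],[0,0,0,0,0,0],[0,0,0,0,0,0]]},
  "finger_gap": 91
}}

```text
time_s: 16.3
ee_pos: [506.4, -206.2, 50.0]
ee_rot: [180.0, 0.0, 81.2]
force: [0.4, 0.0, 0.3]
gripper_width: 91.1
gripper_force: 0.0
```

>>> {"fn": "step_hand", "kwargs": {
  "plan": {"deltas": [[-8,0,-30,0,0,0],[-25,0,-40,0,0,0],[-27,0,-45,0,0,0],[0,0,-15,0,0,0],[0,0,0,0,0,0],[0,0,0,0,0,0],[0,0,0,0,0,0],[0,0,0,0,0,0]]}
}}

```text
time_s: 17.1
ee_pos: [496.8, -263.3, 176.2]
ee_rot: [-179.8, -0.1, 81.2]
force: [-0.1, -0.3, 0.1]
gripper_width: 91.0
gripper_force: 0.0
```

```bash
python3 snap.py r1; python3 - <<'E'
import cv2
cv2.imwrite('pics/r1c.png',cv2.resize(cv2.imread('pics/r1.png')[20:300,160:480],None,fx=2,fy=2))
E
```

```text
17.1 [ 496.7610443  -263.30066498  176.23862386] [-1.79821862e+02 -6.59540636e-02  8.12327672e+01]
```

View pics/r1c.png

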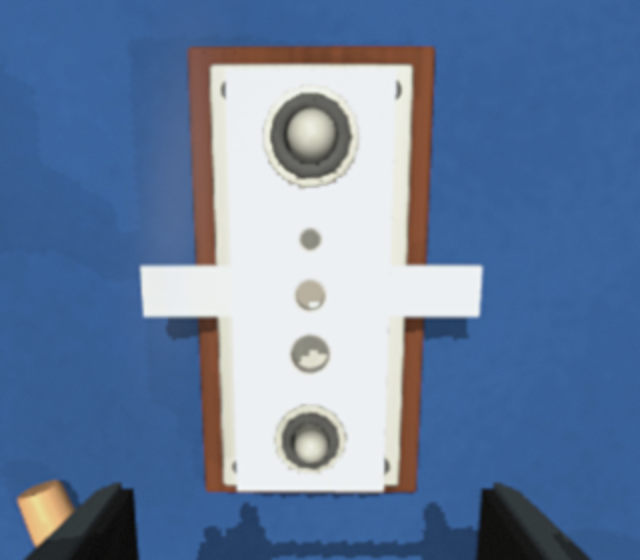

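The plate sits right way round on both pins, which show centred in the bores at (311,135) and (311,440) in the crop. Next I close the fingers and turn 90° so their narrow side lies along the plate. Then I press near one end in small steps, reading the force.

>>> {"fn": "step_hand", "kwargs": {
  "plan": {"deltas": [[40,0,0,0,0,8.2],[16,0,0,0,0,8.2],[0,0,0,0,0,8.2],[0,0,0,0,0,8.2],[0,0,0,0,0,8.2],[0,0,0,0,0,8.2],[0,0,0,0,0,8.2],[0,0,0,0,0,8.2]]},
  "finger_gap": 0,
  "grip_n": 20
}}

```text
time_s: 17.95
ee_pos: [508.0, -208.9, 177.1]
ee_rot: [-179.9, 0.1, 15.3]
force: [0.5, -0.1, -0.3]
gripper_width: 30.1
gripper_force: 0.0
```

>>> {"fn": "step_hand", "kwargs": {
  "plan": {"deltas": [[0,0,20,0,0,8.2],[0,0,30,0,0,8.2],[0,0,30,0,0,8],[0,0,0,0,0,0],[0,0,0,0,0,0],[0,0,0,0,0,0]]}
}}

```text
time_s: 18.55
ee_pos: [509.4, -209.8, 99.3]
ee_rot: [180.0, -0.2, -8.7]
force: [0.5, -0.0, -0.1]
gripper_width: 0.3
gripper_force: 0.0
```

```bash
cat > to.py <<'E'
import sys
from h import *
y=float(sys.argv[1]);s=telemetry.state()
c=np.array([505.7,-207.95,0])+y*np.array([.152,.988,0]);d=c-s['ee_pos'];d[2]=0
print('shift',totool(d).round(2),'z',s['ee_pos'][2].round(2),'yaw err',(-8.74-s['ee_rot'][2]).round(2),'F',s['force'].round(1))
E
python3 to.py 27; python3 to.py -27
```

```text
shift [ -3.91 -28.22  -0.03] z 99.31 yaw err -0.05 F [ 0.5 -0.  -0.1]
shift [-3.960e+00  2.576e+01  1.000e-02] z 99.31 yaw err -0.05 F [ 0.5 -0.  -0.1]
```

>>> {"fn": "step_hand", "kwargs": {
  "plan": {"deltas": [[-3.7,-28,10,0,0,0],[0,0,15,0,0,0],[0,0,8,0,0,0],[0,0,0,0,0,0],[0,0,0,0,0,0],[0,0,0,0,0,0]]}
}}

```text
time_s: 19.15
ee_pos: [509.6, -181.7, 65.8]
ee_rot: [180.0, -0.1, -8.8]
force: [0.7, -0.1, 0.0]
gripper_width: 0.4
gripper_force: 0.0
```

>>> {"fn": "step_hand", "kwargs": {
  "plan": {"deltas": [[0,0,1,0,0,0],[0,0,1,0,0,0],[0,0,0,0,0,0],[0,0,0,0,0,0]]}
}}

```text
time_s: 19.55
ee_pos: [508.9, -181.2, 62.9]
ee_rot: [180.0, -0.0, -8.8]
force: [0.3, -0.3, 0.4]
gripper_width: 0.5
gripper_force: 0.0
```

>>> {"fn": "step_hand", "kwargs": {
  "plan": {"deltas": [[0,0,1,0,0,0],[0,0,0,0,0,0]]}
}}

```text
time_s: 19.75
ee_pos: [509.0, -181.2, 61.9]
ee_rot: [180.0, -0.0, -8.8]
force: [-0.3, -0.2, 0.5]
gripper_width: 0.6
gripper_force: 0.1
```

>>> {"fn": "step_hand", "kwargs": {
  "plan": {"deltas": [[0,0,1,0,0,0],[0,0,0,0,0,0]]}
}}

```text
time_s: 19.95
ee_pos: [509.0, -181.0, 61.1]
ee_rot: [-180.0, -0.0, -8.8]
force: [-0.5, 1.4, 2.3]
gripper_width: 0.4
gripper_force: 1.1
```

```bash
python3 to.py 27
```

```text
shift [0.79 0.13 0.  ] z 61.07 yaw err 0.07 F [-0.5  1.4  2.3]
```

>>> {"fn": "step_hand", "kwargs": {
  "plan": {"deltas": [[0,0,-6,0,0,0],[0,30,0,0,0,0],[0,24,0,0,0,0],[0,0,4,0,0,0],[0,0,0,0,0,0],[0,0,0,0,0,0]]}
}}

```text
time_s: 20.55
ee_pos: [500.4, -233.7, 62.7]
ee_rot: [-180.0, 0.0, -8.8]
force: [0.2, 0.6, -0.3]
gripper_width: 0.5
gripper_force: 0.0
```

>>> {"fn": "step_hand", "kwargs": {
  "plan": {"deltas": [[0,0,1,0,0,0],[0,0,0,0,0,0]]}
}}

```text
time_s: 20.75
ee_pos: [500.7, -233.8, 61.8]
ee_rot: [-180.0, 0.0, -8.8]
force: [-1.1, -0.2, -0.7]
gripper_width: 0.6
gripper_force: 0.0
```

>>> {"fn": "step_hand", "kwargs": {
  "plan": {"deltas": [[0,0,1,0,0,0],[0,0,0,0,0,0]]}
}}

```text
time_s: 20.95
ee_pos: [500.8, -234.0, 61.5]
ee_rot: [-180.0, -0.0, -8.8]
force: [-1.0, 1.9, 3.9]
gripper_width: 0.5
gripper_force: 2.2
```

>>> {"fn": "step_hand", "kwargs": {
  "plan": {"deltas": [[0,0,1,0,0,0],[0,0,0,0,0,0]]}
}}

```text
time_s: 21.15
ee_pos: [500.8, -234.0, 60.8]
ee_rot: [-180.0, -0.0, -8.8]
force: [-1.4, 1.4, 7.6]
gripper_width: 0.4
gripper_force: 3.4
```

```bash
python3 to.py -27
```

```text
shift [0.91 0.47 0.  ] z 60.78 yaw err 0.06 F [-1.4  1.4  7.6]
```

>>> {"fn": "step_hand", "kwargs": {
  "plan": {"deltas": [[0,0,0.7,0,0,0],[0,0,0,0,0,0]]}
}}

```text
time_s: 21.35
ee_pos: [500.8, -234.1, 60.3]
ee_rot: [-180.0, -0.0, -8.8]
force: [-2.0, 1.5, 7.6]
gripper_width: 0.8
gripper_force: 3.9
```

>>> {"fn": "step_hand", "kwargs": {
  "plan": {"deltas": [[0,0,0.7,0,0,0],[0,0,0,0,0,0]]}
}}

```text
time_s: 21.55
ee_pos: [500.8, -234.0, 59.6]
ee_rot: [-180.0, -0.0, -8.8]
force: [-1.2, 1.8, 8.5]
gripper_width: 0.3
gripper_force: 4.0
```

>>> {"fn": "step_hand", "kwargs": {
  "plan": {"deltas": [[0,0,0,0,0,0],[0,0,0,0,0,0]]}
}}

```text
time_s: 21.75
ee_pos: [500.8, -234.1, 59.6]
ee_rot: [-180.0, -0.0, -8.8]
force: [-1.5, 2.2, 8.4]
gripper_width: 0.2
gripper_force: 4.0
```

>>> {"fn": "step_hand", "kwargs": {
  "plan": {"deltas": [[0.5,0,-6,0,0,0],[0,-30,0,0,0,0],[0,-24,0,0,0,0],[0,0,4,0,0,0],[0,0,0,0,0,0],[0,0,0,0,0,0]]}
}}

```text
time_s: 22.35
ee_pos: [509.4, -181.9, 60.4]
ee_rot: [180.0, 0.0, -8.8]
force: [0.9, 0.3, -0.5]
gripper_width: 0.2
gripper_force: 0.0
```

>>> {"fn": "step_hand", "kwargs": {
  "plan": {"deltas": [[0,0,0.7,0,0,0],[0,0,0,0,0,0]]}
}}

```text
time_s: 22.55
ee_pos: [509.3, -181.9, 59.7]
ee_rot: [180.0, -0.0, -8.9]
force: [0.6, -0.1, -0.2]
gripper_width: 0.6
gripper_force: 0.0
```

>>> {"fn": "step_hand", "kwargs": {
  "plan": {"deltas": [[0,0,0.7,0,0,0],[0,0,0,0,0,0]]}
}}

```text
time_s: 22.75
ee_pos: [509.5, -181.7, 59.2]
ee_rot: [180.0, -0.0, -8.8]
force: [-0.2, -0.6, 0.4]
gripper_width: 0.4
gripper_force: 0.5
```

>>> {"fn": "step_hand", "kwargs": {
  "plan": {"deltas": [[0,0,0.7,0,0,0],[0,0,0,0,0,0]]}
}}

```text
time_s: 22.95
ee_pos: [509.5, -181.5, 58.6]
ee_rot: [180.0, -0.0, -8.8]
force: [-1.6, -1.3, 2.3]
gripper_width: 0.8
gripper_force: 1.2
```

```bash
python3 to.py 27
```

```text
shift [ 0.29 -0.32 -0.  ] z 58.61 yaw err 0.06 F [-1.6 -1.3  2.3]
```

Pressed at -27 the thick end came down too (about 2.3 mm against 2.1 mm), so the thin pin's ring is the tight one. I'll keep pressing there, a little further out.

>>> {"fn": "step_hand", "kwargs": {
  "plan": {"deltas": [[0,0,-6,0,0,0],[0,30,0,0,0,0],[0,25,0,0,0,0],[0,0,3,0,0,0],[0,0,0,0,0,0],[0,0,0,0,0,0]]}
}}

```text
time_s: 23.55
ee_pos: [500.8, -234.6, 61.2]
ee_rot: [-180.0, 0.0, -8.8]
force: [-0.2, -0.1, 0.8]
gripper_width: 0.5
gripper_force: 0.0
```

```bash
python3 to.py -29
```

```text
shift [ 0.83  1.89 -0.  ] z 61.21 yaw err 0.05 F [-0.2 -0.1  0.8]
```

>>> {"fn": "step_hand", "kwargs": {
  "plan": {"deltas": [[0,0,1,0,0,0],[0,0,1,0,0,0],[0,0,1,0,0,0],[0,0,0.5,0,0,0],[0,0,0.5,0,0,0],[0,0,0.5,0,0,0],[0,0,0,0,0,0],[0,0,0,0,0,0]]}
}}

```text
time_s: 24.35
ee_pos: [501.1, -235.0, 58.1]
ee_rot: [-180.0, -0.0, -8.8]
force: [-1.1, 1.7, 7.6]
gripper_width: 0.6
gripper_force: 4.0
```

```bash
python3 to.py -29
```

```text
shift [ 0.4   1.57 -0.  ] z 58.08 yaw err 0.05 F [-1.1  1.7  7.6]
```

>>> {"fn": "step_hand", "kwargs": {
  "plan": {"deltas": [[0,0,0.7,0,0,0],[0,0,0.7,0,0,0],[0,0,0.7,0,0,0],[0,0,0,0,0,0],[0,0,0,0,0,0]]}
}}

```text
time_s: 24.85
ee_pos: [501.1, -235.0, 56.0]
ee_rot: [-180.0, -0.0, -8.8]
force: [-2.0, 1.2, 7.7]
gripper_width: 0.3
gripper_force: 4.0
```

>>> {"fn": "step_hand", "kwargs": {
  "plan": {"deltas": [[0,0,-6,0,0,0],[0,-30,0,0,0,0],[0,-25,0,0,0,0],[0,0,4.5,0,0,0],[0,0,0,0,0,0],[0,0,0,0,0,0]]}
}}

```text
time_s: 25.45
ee_pos: [509.4, -181.8, 56.2]
ee_rot: [180.0, 0.0, -8.8]
force: [0.6, 0.3, 0.5]
gripper_width: 0.6
gripper_force: 0.0
```

>>> {"fn": "step_hand", "kwargs": {
  "plan": {"deltas": [[0,0,0.7,0,0,0],[0,0,0,0,0,0]]}
}}

```text
time_s: 25.65
ee_pos: [509.5, -182.0, 55.7]
ee_rot: [180.0, -0.0, -8.9]
force: [0.0, -0.7, 1.4]
gripper_width: 0.6
gripper_force: 0.3
```

>>> {"fn": "step_hand", "kwargs": {
  "plan": {"deltas": [[0,0,0.7,0,0,0],[0,0,0,0,0,0]]}
}}

```text
time_s: 25.85
ee_pos: [509.5, -181.9, 55.1]
ee_rot: [180.0, -0.0, -8.8]
force: [0.1, -1.1, 1.9]
gripper_width: 0.6
gripper_force: 1.1
```

>>> {"fn": "step_hand", "kwargs": {
  "plan": {"deltas": [[0,0,0.7,0,0,0],[0,0,0,0,0,0]]}
}}

```text
time_s: 26.05
ee_pos: [509.6, -181.6, 54.4]
ee_rot: [180.0, -0.0, -8.8]
force: [-1.0, -2.4, 2.5]
gripper_width: 0.5
gripper_force: 1.3
```

>>> {"fn": "step_hand", "kwargs": {
  "plan": {"deltas": [[0,0,-6,0,0,0],[0,30,0,0,0,0],[0,27,0,0,0,0],[0,0,3,0,0,0],[0,0,0,0,0,0]]}
}}

```text
time_s: 26.55
ee_pos: [500.1, -237.1, 56.7]
ee_rot: [-179.9, 0.1, -8.9]
force: [-0.2, 0.7, 0.9]
gripper_width: 0.2
gripper_force: 0.0
```

```bash
python3 to.py -29
```

```text
shift [ 1.09 -0.69 -0.  ] z 56.72 yaw err 0.14 F [-0.2  0.7  0.9]
```

>>> {"fn": "step_hand", "kwargs": {
  "plan": {"deltas": [[0,0,1,0,0,0],[0,0,0.8,0,0,0],[0,0,0.8,0,0,0],[0,0,0.8,0,0,0],[0,0,0.8,0,0,0],[0,0,0.8,0,0,0],[0,0,0,0,0,0],[0,0,0,0,0,0]]}
}}

```text
time_s: 27.35
ee_pos: [500.6, -236.8, 53.3]
ee_rot: [180.0, 0.0, -8.7]
force: [-2.4, 0.6, 7.9]
gripper_width: 0.6
gripper_force: 3.8
```

```bash
python3 to.py -29; python3 snap.py t1
```

```text
shift [ 0.65 -0.32 -0.  ] z 53.28 yaw err 0.0 F [-2.4  0.6  7.9]
27.35 [ 500.59643794 -236.82089371   53.28370787] [ 1.79987779e+02  4.57589933e-03 -8.74332556e+00]
```

View pics/t1.png

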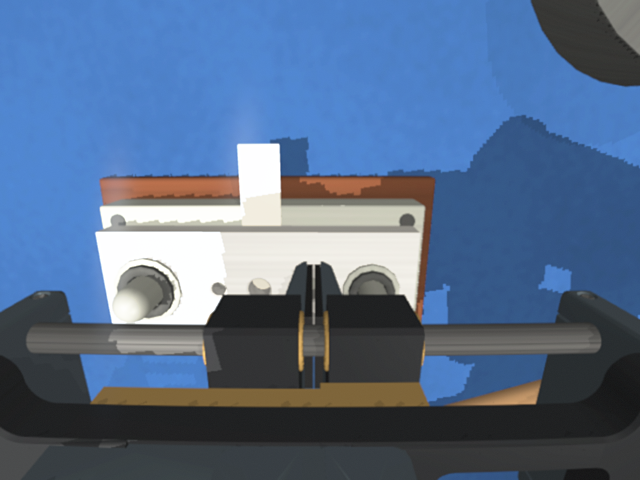

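The plate's far edge, (97,231)–(420,226), runs parallel to the die's, (100,207)–(425,203), so it is level. On down.

>>> {"fn": "step_hand", "kwargs": {
  "plan": {"deltas": [[0,0,0.8,0,0,0],[0,0,0.8,0,0,0],[0,0,0.8,0,0,0],[0,0,0,0,0,0],[0,0,0,0,0,0]]}
}}

```text
time_s: 27.9
ee_pos: [500.6, -236.9, 51.0]
ee_rot: [180.0, 0.0, -8.7]
force: [-2.5, 1.1, 7.6]
gripper_width: 0.2
gripper_force: 4.0
```

```bash
python3 snap.py t2; python3 - <<'E'
import pickle
from h import *
for n in('t1','t2'):
    im=cv2.imread(f'pics/{n}.png');m,s=pickle.load(open(f'pics/{n}.pkl','rb'));g=im.astype(int).sum(2)
    out=[]
    for x in(110,170,200,380,410):
        col=g[206:262,x];d=np.diff(col);out.append((x,206+int(np.argmax(d)),206+int(np.argmin(d)),int(d.max())))
    print(n,out)
E
```

```text
27.9 [ 500.58411428 -236.85299582   50.95489921] [ 1.79988486e+02  3.21965435e-03 -8.74620321e+00]
t1 [(110, 231, 226, 171), (170, 231, 220, 198), (200, 231, 221, 191), (380, 232, 225, 130), (410, 232, 213, 132)]
t2 [(110, 231, 216, 166), (170, 231, 221, 195), (200, 231, 223, 225), (380, 232, 225, 130), (410, 232, 214, 131)]
```

>>> {"fn": "step_hand", "kwargs": {
  "plan": {"deltas": [[0,0,0.8,0,0,0],[0,0,0.8,0,0,0],[0,0,0.7,0,0,0],[0,0,0,0,0,0],[0,0,0,0,0,0]]}
}}

```text
time_s: 28.45
ee_pos: [500.6, -236.8, 48.6]
ee_rot: [180.0, 0.0, -8.7]
force: [-2.1, 0.5, 8.3]
gripper_width: 0.5
gripper_force: 4.0
```

>>> {"fn": "step_hand", "kwargs": {
  "plan": {"deltas": [[0,0,0.7,0,0,0],[0,0,0,0,0,0],[0,0,0,0,0,0]]}
}}

```text
time_s: 28.75
ee_pos: [500.5, -236.9, 48.3]
ee_rot: [180.0, -0.0, -8.7]
force: [-3.0, 0.5, 10.4]
gripper_width: 0.6
gripper_force: 5.1
```

>>> {"fn": "step_hand", "kwargs": {
  "plan": {"deltas": [[0,0,0.7,0,0,0],[0,0,0,0,0,0],[0,0,0,0,0,0]]}
}}

```text
time_s: 29.05
ee_pos: [500.6, -236.9, 48.3]
ee_rot: [180.0, -0.0, -8.7]
force: [-4.5, 0.5, 14.7]
gripper_width: 0.6
gripper_force: 7.3
```

Home at the thin end (48.3 mm, force rising). Now a firm press, then seat the thick end the same way.

>>> {"fn": "step_hand", "kwargs": {
  "plan": {"deltas": [[0,0,1,0,0,0],[0,0,0,0,0,0],[0,0,0,0,0,0]]}
}}

```text
time_s: 29.35
ee_pos: [500.6, -236.9, 48.2]
ee_rot: [180.0, -0.0, -8.7]
force: [-6.7, 1.9, 20.3]
gripper_width: 0.8
gripper_force: 10.5
```

>>> {"fn": "step_hand", "kwargs": {
  "plan": {"deltas": [[0.5,0,-8,0,0,0],[0,-30,0,0,0,0],[0,-25,0,0,0,0],[0,0,3.5,0,0,0],[0,0,0,0,0,0],[0,0,0,0,0,0]]}
}}

```text
time_s: 29.95
ee_pos: [509.6, -183.6, 49.4]
ee_rot: [180.0, 0.0, -8.8]
force: [-0.7, 0.1, -0.5]
gripper_width: 0.3
gripper_force: 0.0
```

>>> {"fn": "step_hand", "kwargs": {
  "plan": {"deltas": [[0,0,1,0,0,0],[0,0,0,0,0,0]]}
}}

```text
time_s: 30.15
ee_pos: [509.5, -183.9, 48.5]
ee_rot: [180.0, 0.0, -8.9]
force: [-0.1, 0.1, 0.1]
gripper_width: 0.6
gripper_force: 0.0
```

>>> {"fn": "step_hand", "kwargs": {
  "plan": {"deltas": [[0,0,1,0,0,0],[0,0,0,0,0,0]]}
}}

```text
time_s: 30.35
ee_pos: [509.6, -183.9, 48.3]
ee_rot: [180.0, -0.0, -8.8]
force: [-0.3, -0.8, 4.8]
gripper_width: 0.5
gripper_force: 2.4
```

>>> {"fn": "step_hand", "kwargs": {
  "plan": {"deltas": [[0,0,1,0,0,0],[0,0,0,0,0,0],[0,0,0,0,0,0]]}
}}

```text
time_s: 30.65
ee_pos: [509.5, -183.9, 48.2]
ee_rot: [180.0, -0.0, -8.8]
force: [-3.5, 0.1, 11.2]
gripper_width: 0.5
gripper_force: 5.7
```

Both ends bottom out at 48.2–48.3 mm with the force rising, so the plate is flush. I back off, check once and hand in.

>>> {"fn": "step_hand", "kwargs": {
  "plan": {"deltas": [[0,0,-5,0,0,0],[0,0,-30,0,0,0],[-20,0,-45,0,0,0],[-20,0,-40,0,0,0],[0,0,0,0,0,0],[0,0,0,0,0,0],[0,0,0,0,0,0]]}
}}

```text
time_s: 31.35
ee_pos: [469.6, -177.0, 165.5]
ee_rot: [-180.0, 0.1, -8.8]
force: [0.5, 0.2, -0.6]
gripper_width: 0.5
gripper_force: 0.0
```

```bash
python3 snap.py e1
```

```text
31.35 [ 469.61983279 -177.03952727  165.51604146] [-1.79978103e+02  1.01108185e-01 -8.81954955e+00]
```

View pics/e1.png

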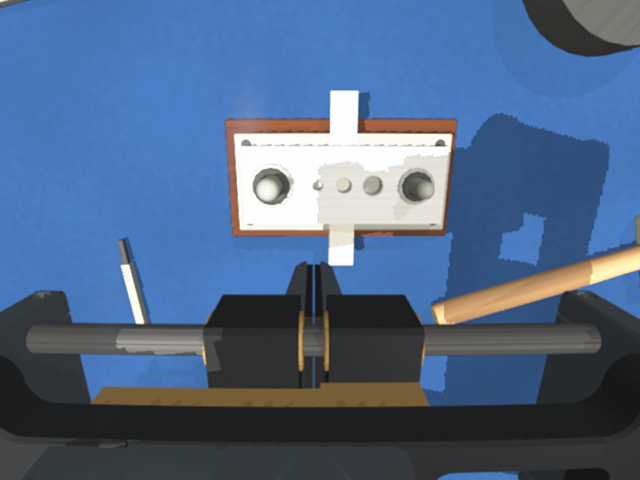

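The plate lies flat on the die, with the pins standing through the bushings at (270,187) and (420,187) and the other tools in place.

```bash
python3 -c "
from workcell import env, cams, ticket, telemetry
print(ticket.job_done())"
```

```text
the job is handed in; nothing more can be done
None
```

The top plate is on its pins the right way round and pressed home flush on the die: both ends bottomed at 48.2–48.3 mm. I handed the job in at about 31 s; the hand-in gave no verdict.

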